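# Clear the imaging stage and fit the slide tray on its two pins

## Robot

A 7-joint arm with a two-finger parallel gripper is mounted at the origin on the work surface. World frame = base frame: x ahead of the robot, y to its left, z up, the work surface at z = 0. Lengths are in mm, angles in rad, forces in N, time in s.
With the tool pointing down it reaches from about 350 to 900 mm from the base axis. Payload 19.9 kg.
Tool frame: the origin (TCP) lies on the mounting face of the last link; the fingertips stand ahead of it and the grasp point (between the pads) lies 180 mm ahead of it (bot.finger_overhang is the z of the fingertips in the tool frame, in mm); z points along the fingers, y is the line along which they close (so a half turn about z gives the same grasp; the last joint's range is limited). The gripper opens to 94 mm and grips with 3 to 60 N. Pads are 16 mm wide; open, the fingers measure 119 mm over their backs; the gripper's body (75 mm by 177 mm) begins 78 mm behind the grasp point.
Start: joints at [1.155, 0.417, -0.01, 1.614, 0.005, 1.111, -0.053], TCP at [228.228, -581.834, 404.625] pointing down, gripper open.
Joint ranges: [-2.81, 2.81], [-0.39, 2.02], [-1.27, 1.25], [0.06, 2.57], [-1.19, 4.33], [0.19, 2], [-2.82, 2.82]. Speed limits (rad/s): [1.89, 1.89, 2.39, 2.39, 3.01, 3.01, 3.01].

## Interface

Orientations are given as a unit quaternion [x, y, z, w].
In Python, from workcell import bot, cams, job gives the robot as it stands.
- The arm moves only by the tool arm_command, never from a script. Its argument "targets" is a list of rows, each an object with "translation": the shift along the tool's x, y, z in m, a list of three; "roll": the turn about the tool's z in degrees. In form: [{"translation": [dx, dy, dz], "roll": roll}, ...]. A call has 1 to 12 rows; each row shifts and turns the commanded pose from where the row before left it, along the tool's axes as they then stand; what a row does not reach is not made up. A row lasts 1/8 s, in which the tool goes at most 62.5 mm and 10.7 degrees, less where a joint would pass 70% of its speed; a pose out of reach is approached as far as the arm can. A call is refused whole if a number of a shift passes 0.0625 or a number of a turn 10.7, either way. A call with a gripper value outside its range is refused whole. "hand" is the closure, from 0 (fully open) to 1 (shut), set as the call begins (left out, the last holds). The fingers move at their own pace and stop on an object; the grip force is fixed at half the most. Time passes only in rows, so rows that do not move let the fingers close. It gives the time, the measured TCP pose, the force, the opening and the grip force at its end, in the units of the state.
- bot.state(): the state, without advancing time (a new reading comes with each control period).
- cams.camera(name): name is "scene" or "side" or "wrist"; returns the picture (420x560x3 uint8, red, green, blue); there is no depth.
- cams.camera_info(name): a dict with "camera_matrix" (3x3 intrinsics, pixels), "R" (3x3) and "t" (3): a world point X has camera coordinates R X + t. Camera axes: x right, y down, z forward; pixel columns grow to the right and rows downward; lengths in mm; the calibration is good to about 2 mm. The wrist camera is an equidistant fisheye: a pixel r from the principal point sees the ray r / f radians off the axis. A picture is of the moment at which its call begins: read the wrist's pose just before it. camera_info takes no time and is no camera call; for the wrist camera it gives the pose at the moment of the call.
- job.hand_in(): hands the job in; it is judged then, once.
The state is a dict: "time": time; "joint_positions": joint angles; "joint_velocities": joint speeds; "joint_efforts": joint torques, N m; "ee_pos": TCP position; "ee_rot": TCP orientation; "contact_force": force on the tool from outside, world axes, zero at the start; "ft_torque": the same for the moment, N m; "opening": finger opening in mm; "finger_force": force on a finger pad.
Only numpy, scipy, OpenCV 4.12 (cv2) and the standard library are available. Lean on these libraries where they do the work, as an engineer would, in place of code of your own. Each camera call takes 0.05 s, during which the arm holds its last target. There are 200 camera calls.

## Task

The microscope slide tray has to be fitted on the two pins of the imaging stage, but a specimen vial has been left standing on the stage and a lidded dish on the slide tray. First put the vial and the dish away, both standing flat on the floor of the steel instrument tray beside the vial already kept there; then fit the slide tray over both pins, either way round, so that it lies fully down and flat on the stage. Keep the vial and the dish upright, and leave the stored vial, the bottle, the metal block and the slide box where they are.

Things in the scene. Friction and masses are not known exactly. Their poses are not given: they have to be found in the camera images.
- stage: fixed imaging stage: cream plate 230 (x) by 130 (y) by 20 mm high with a flat black disc marked in its middle; two upright steel pins stand on its top on its x axis, 85 mm either side of the centre, 8 mm in diameter and 18 mm tall, the upper 8 mm tapering to 3 mm. Origin: centre of the underside, on the bench.
- stage_top (a point): centre of the stage's top face, midway between the pins, 20 mm above the bench; axes as the stage
- slide_tray: loose aluminium slide tray, 250 g: plate 200 (x) by 100 (y) by 6 mm with four glass slides set flush in it; a through hole of 11 mm on its x axis 85 mm either side of the centre; in the middle an upright grip rib 12 mm thick (x), 50 mm long (y), its top 40 mm above the underside. Origin: centre of the underside. It starts flat on the bench to the left or the right of the stage.
- dish: lidded white round dish, lid 56 mm in diameter (from 8 to 17 mm up), base 52 mm in diameter, 17 mm high in all, 50 g; starts on the slide tray close beside the rib. Origin: centre of the underside.
- vial: the vial to be cleared: closed upright vial 30 mm in diameter with a cap 32 mm in diameter (from 50 to 65 mm up), 65 mm high in all, 45 g, standing on the stage between the pins. Origin: centre of the underside.
- holder: fixed low steel instrument tray, 250 (x) by 140 (y) mm outside, walls 4 mm thick, rim 12 mm above the bench, inner floor 4 mm above the bench. Origin: centre of the underside. It stands on the other side of the stage from the slide tray.
- stored_vial: bystander: a vial just like the other, standing somewhere in the instrument tray. Origin: centre of the underside.
- bottle: bystander: white bottle 56 mm in diameter, 90 mm tall, beyond the stage, to the left or right. Origin: centre of the underside.
- dry_block: bystander: grey painted metal block 56 by 56 by 45 mm high with four dark wells on top, beyond the stage, on the other side from the bottle. Origin: centre of the underside.
- slide_box: bystander: closed slide box 46 (x) by 71 (y) by 33 mm high, between the stage and the robot. Origin: centre of the underside.
There are look-alikes about, which are no part of the job. What is meant by the dish is not blue, and is the smaller of those in its own colour.

How it is judged (in metres and radians):
On the way, in this order (a step that is already met when the one before it is completed fails the run):
1. the vial and the dish both stand flat and at rest on the floor of the instrument tray (x of vial in the frame of holder between -0.121 and 0.121 m and y of vial in the frame of holder between -0.066 and 0.066 m and z of vial in the frame of holder between 0.001 and 0.007 m and angle between each of vial, dish's own z axis and vertical below 0.06 rad and linear speed of each of vial, dish below 0.02 m/s and x of dish in the frame of holder between -0.121 and 0.121 m and y of dish in the frame of holder between -0.066 and 0.066 m and z of dish in the frame of holder between 0.001 and 0.007 m), for 0.2 s.
2. the slide tray lies over both pins, flat on the stage (horizontal distance between slide_tray and stage_top below 0.004 m and angle between the x axis of slide_tray and the x axis of stage, either way round below 0.05 rad and angle between slide_tray's own z axis and vertical below 0.02 rad and z of slide_tray in the frame of stage_top below 0.002 m and linear speed of slide_tray below 0.02 m/s), for 0.2 s.
At the end, for the whole second after the job is handed in: the slide tray is at rest over both pins, centred within 4 mm and 0.05 rad (either way round), within 2 mm of the stage top, tilt under 0.02 rad; vial and dish are at rest upright inside the instrument tray, within 3 mm of its floor, tilt under 0.06 rad (all of step 1 and all of step 2); the robot touches nothing.
It fails at once if the vial or the dish was tipped by more than 0.6 rad (angle between any of vial, dish's own z axis and vertical above 0.6 rad).
It fails at once if the stored vial, the bottle, the metal block or the slide box was moved more than 30 mm or tipped ((distance of stored_vial from where it was at the start of the episode above 0.03 m or angle between stored_vial's own z axis and vertical above 0.5 rad) or (distance of bottle from where it was at the start of the episode above 0.03 m or angle between bottle's own z axis and vertical above 0.5 rad) or (distance of dry_block from where it was at the start of the episode above 0.03 m or angle between dry_block's own z axis and vertical above 0.5 rad) or (distance of slide_box from where it was at the start of the episode above 0.03 m or angle between slide_box's own z axis and vertical above 0.5 rad)).
It also fails if it takes over 72 s, if anything falls off the work surface, if the arm or the gripper's body presses on something with over 40 N, if the wrist force passes 120 N, or if a joint passes its speed limit or range.

## Working session

There is one attempt and no reset: what is moved stays moved. The work goes in short steps, Python scripts to look and compute and a tool call to move; the robot and the scene stay as the last step left them, time stands still between calls to the robot, and variables do not carry over. Pictures are saved under pics/ and viewed, at most 11 in all, crops included, and the job is handed in when it is done.

Besides the shell and the picture viewer there is one more tool, called after "Call:" as name([rows], argument=value, ...), one row to a line, values as JSON. arm_command: Moves the arm, as the interface text tells. Its arguments: {"type":"object","properties":{"targets":{"type":"array","items":{"type":"object","properties":{"translation":{"type":"array","items":{"type":"number"}},"roll":{"type":"number"}}}},"hand":{"type":"number"}},"required":["targets"]}

```bash
mkdir -p pics; ls
cat > h.py <<'E'
import numpy as np,cv2
from workcell import bot,cams,job
def save(n,f): 
    im=cams.camera(n); cv2.imwrite('pics/'+f,im[:,:,::-1]); return im
def ray(n,u,v,info=None):
    c=info or cams.camera_info(n); K=np.array(c['camera_matrix']);R=np.array(c['R']);t=np.array(c['t'])
    x=(u-K[0,2])/K[0,0];y=(v-K[1,2])/K[1,1]
    if n=='wrist':
        r=np.hypot(x,y); s=np.sin(r)/r if r>1e-9 else 1; d=np.array([x*s,y*s,np.cos(r)])
    else: d=np.array([x,y,1.])
    return -R.T@t, R.T@d
def onz(n,u,v,z,info=None):
    o,d=ray(n,u,v,info); return np.round(o+d*(z-o[2])/d[2],1)
def proj(n,X,info=None):
    c=info or cams.camera_info(n); K=np.array(c['camera_matrix']);p=np.array(c['R'])@np.array(X,float)+np.array(c['t'])
    if n=='wrist':
        th=np.arctan2(np.hypot(p[0],p[1]),p[2]); q=p[:2]/np.hypot(p[0],p[1])*th
    else: q=p[:2]/p[2]
    return K[0,0]*q[0]+K[0,2],K[1,1]*q[1]+K[1,2]
E
python3 - <<'E'
from h import *
a=save('scene','s0.png');b=save('side','d0.png');
cv2.imwrite('pics/a0.png',np.vstack([cv2.resize(a,(400,300)),cv2.resize(b,(400,300))])[:,:,::-1])
for n in('scene','side','wrist'):
    c=cams.camera_info(n);o,d=ray(n,280,210);print(n,o.round(),d.round(2),np.array(c['camera_matrix']).round(1).tolist())
print(bot.state(), bot.finger_overhang)
E
```

```text
pics
scene [1280. -603.  652.] [-0.64  0.54 -0.54] [[506.4, 0.0, 275.6], [0.0, 506.4, 202.6], [0.0, 0.0, 1.0]]
side [366. 557. 735.] [ 0.21 -0.59 -0.78] [[389.4, 0.0, 275.7], [0.0, 389.4, 210.3], [0.0, 0.0, 1.0]]
wrist [ 293. -556.  383.] [-0.21 -0.09 -0.97] [[325.2, 0.0, 278.1], [0.0, 325.2, 213.5], [0.0, 0.0, 1.0]]
{'time': 0.1, 'joint_positions': array([ 1.15548451,  0.41791864, -0.01030751,  1.61410083,  0.0046484 ,
        1.1106874 , -0.05299545]), 'joint_velocities': array([-1.30093355e-03, -3.69197526e-05, -1.18981347e-04, -3.57295048e-03,
        2.92900203e-05, -2.22729017e-03, -9.17018167e-04]), 'joint_efforts': array([ 1.10654895e-03, -8.52571106e+01,  6.40122704e-01, -4.26696968e+01,
       -4.88962058e-02,  1.64330041e-02, -7.12833116e-05]), 'ee_pos': array([ 228.20064089, -581.7258295 ,  404.09048855]), 'ee_rot': array([ 9.82584323e-01,  1.85816444e-01, -1.19508048e-04, -5.31922056e-04]), 'contact_force': array([-0.13907601,  0.15961345,  0.15639329]), 'ft_torque': array([-0.00114998, -0.06011289, -0.00271209]), 'finger_force': 0.0, 'opening': 94.02598707794755} 199.2
```

View pics/s0.png

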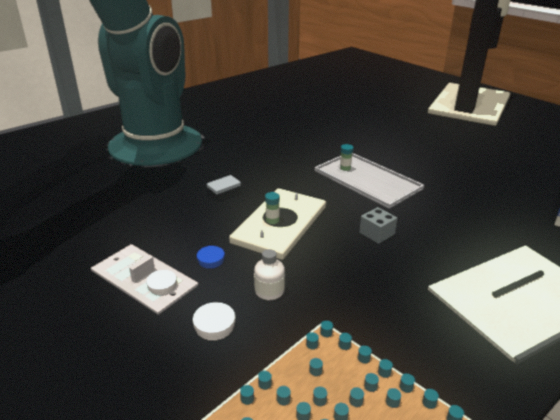

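View pics/d0.png

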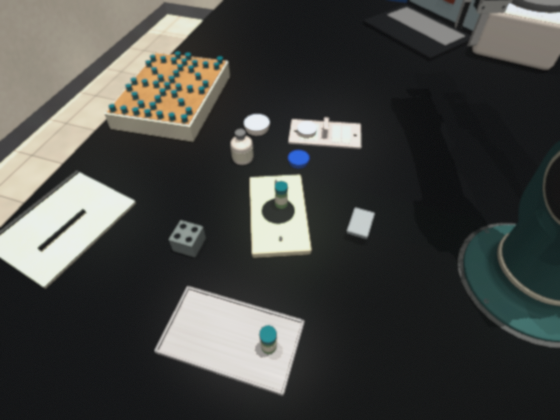

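Candidates for the dish: the white one on the slide tray (scene 162,282; side 306,130), the larger white one on the bench (scene 213,320; side 257,124) and the blue one (scene 210,257; side 299,158). The white one on the tray is not blue, is the smaller of the white pair and sits beside the rib, so it fits. I'll confirm it in a crop and measure.

```bash
cat > m.py <<'E'
from h import *
def rect(n,im,seed,z,thr,tol=None):
    # bright blob containing seed -> cast its outline on plane z
    g=im.min(axis=2); m=(g>thr).astype(np.uint8); m=cv2.morphologyEx(m,cv2.MORPH_CLOSE,np.ones((3,3)))
    k,l=cv2.connectedComponents(m); b=(l==l[seed[1],seed[0]]).astype(np.uint8)
    c=max(cv2.findContours(b,0,1)[0],key=cv2.contourArea)[:,0]
    P=np.array([onz(n,u,v,z)[:2] for u,v in c],np.float32); r=cv2.minAreaRect(P)
    print(n,seed,'z',z,'c',np.round(r[0],1),'size',np.round(r[1],1),'ang',round(r[2],1),cv2.boundingRect(c)); return b
E
python3 - <<'E'
from m import *
a=cv2.imread('pics/s0.png')[:,:,::-1];b=cv2.imread('pics/d0.png')[:,:,::-1]
rect('scene',a,(250,235),20,90);rect('side',b,(290,240),20,90)
rect('scene',a,(140,290),6,90);rect('side',b,(343,140),6,90)
rect('scene',a,(375,180),12,60);rect('side',b,(220,330),12,60)
# teal caps
for n,im in(('scene',a),('side',b)):
    hsv=cv2.cvtColor(im,cv2.COLOR_RGB2HSV); m=cv2.inRange(hsv,(80,90,40),(100,255,255))
    k,l,s,c=cv2.connectedComponentsWithStats(m)
    for i in range(1,k):
        if 30<s[i,4]<600: print(n,s[i],c[i].round(1),onz(n,*c[i],60)) if (n=='scene' and c[i][1]<230) or(n=='side' and c[i][1]>160) else 0
t=a[235:345,80:250];u=b[105:175,230:370]
cv2.imwrite('pics/c0.png',np.vstack([cv2.resize(t,(560,362),interpolation=2),cv2.resize(u,(560,236),interpolation=2)])[:,:,::-1])
E
```

```text
scene (250, 235) z 20 c [596.9 -48.8] size [162.6 382.7] ang 31.2 (229, 188, 97, 112)
side (290, 240) z 20 c [559.   16.2] size [133.  239.7] ang 22.8 (249, 174, 63, 83)
scene (140, 290) z 6 c [ 530.  -313.9] size [206.2 105.2] ang 12.2 (91, 244, 107, 70)
side (343, 140) z 6 c [ 531.3 -318.7] size [205.9 127.9] ang 12.0 (288, 117, 74, 32)
scene (375, 180) z 12 c [587.8 252.1] size [335.  285.6] ang 1.4 (314, 153, 111, 90)
side (220, 330) z 12 c [548.2 323.3] size [255.9 147.6] ang 1.5 (154, 285, 151, 111)
scene [140  16  19  20  92] [149.4  24.5] [-1127.8   585.9    60. ]
scene [141  75   8  17  39] [145.   82.7] [-347.5  155.4   60. ]
scene [341 143  13  11 115] [346.7 148.2] [469.1 318.6  60. ]
scene [265 191  14  14 138] [271.4 197.4] [534.    7.1  60. ]
side [275 182  12  13 123] [280.7 187.4] [565. -24.  60.]
side [260 326  16  18 238] [267.6 334.5] [474.2 316.5  60. ]
```

View pics/c0.png

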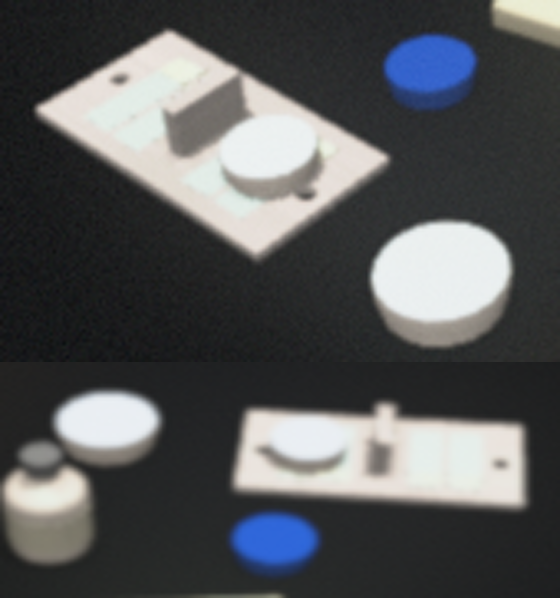

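The crop confirms the dish: the small white one beside the rib on the tray (scene 162,280). I move above it for a wrist view.

Call:
arm_command([
  {"translation": [0.051, -0.0163, 0]},
  {"translation": [0.051, -0.0163, 0]},
  {"translation": [0.051, -0.0163, 0]},
  {"translation": [0.051, -0.0163, 0]},
  {"translation": [0.051, -0.0163, 0]},
  {"translation": [0.051, -0.0163, 0]},
  {"translation": [0.051, -0.0163, 0]},
  {"translation": [0.051, -0.0163, 0]},
  {"translation": [0, 0, 0], "roll": 9.4},
  {"translation": [0, 0, 0]},
  {"translation": [0, 0, 0]},
], hand=0)

```text
validation failed for argument at $.ta...
```

```bash
cat >> h.py <<'E'
def pose():
    s=bot.state(); q=s['ee_rot']; h=np.degrees(2*np.arctan2(q[1],q[0])); return np.array(s['ee_pos']),h
def go(x,y,z=None,head=None):
    p,h=pose(); d=np.array([x,y])-p[:2]; a=np.radians(h)
    print('t',bot.state()['time'],'pose',p.round(1),'head',round(h,1),'-> dx,dy,dz mm',np.round([d[0]*np.cos(a)+d[1]*np.sin(a), d[0]*np.sin(a)-d[1]*np.cos(a), 0 if z is None else p[2]-z],1),'roll',None if head is None else round(((h-head)+90)%180-90,1))
E
python3 - <<'E'
from h import *
print(pose()); i=cams.camera_info('wrist'); w=save('wrist','w0.png')
import pickle; pickle.dump(i,open('w0.pkl','wb'))
E
```

```text
(array([ 228.20064089, -581.7258295 ,  404.09048855]), np.float64(21.417476414201982))
```

View pics/w0.png

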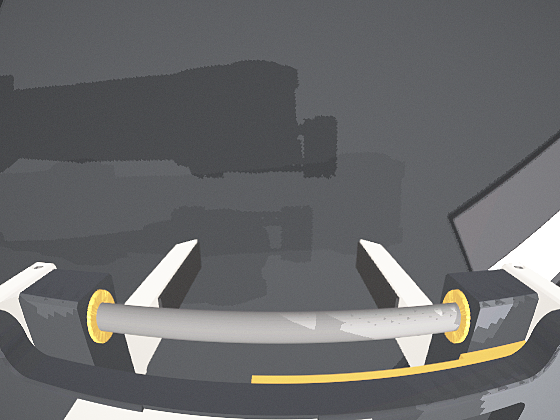

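The first move was refused (each row probably needs a roll). That picture just shows bare bench, with the fingers at (180,260) and (380,260); up in the image is tool +x. I'll resend so the camera comes over the tray.

Call:
arm_command([
  {"translation": [0.043, -0.017, 0], "roll": 0},
  {"translation": [0.043, -0.017, 0], "roll": 0},
  {"translation": [0.043, -0.017, 0], "roll": 0},
  {"translation": [0.043, -0.017, 0], "roll": 0},
  {"translation": [0.043, -0.017, 0], "roll": 0},
  {"translation": [0.043, -0.017, 0], "roll": 0},
  {"translation": [0.043, -0.017, 0], "roll": 0},
  {"translation": [0.043, -0.017, 0], "roll": 0},
  {"translation": [0, 0, 0], "roll": 9.4},
  {"translation": [0, 0, 0], "roll": 0},
  {"translation": [0, 0, 0], "roll": 0},
], hand=0)

```text
time: 1.52
ee_pos: [498.4, -330.1, 404.6]
ee_rot: [0.994, 0.106, -0.0, -0.0]
contact_force: [0.3, 0.4, -0.6]
opening: 94.0
finger_force: 0.0
```

Run:
```python
from h import *
import pickle
print(pose()); i=cams.camera_info('wrist'); w=save('wrist','w1.png')
pickle.dump(i,open('w1.pkl','wb'))
for X in [(530,-316,6),(572,-307,23)]: print(proj('wrist',X,i))
```

```text
(array([ 498.43668362, -330.05360697,  404.55424529]), np.float64(12.173496712941121))
(np.float64(272.22520469617587), np.float64(164.60304335275575))
(np.float64(271.92861930363574), np.float64(127.44123661676917))
```

View pics/w1.png

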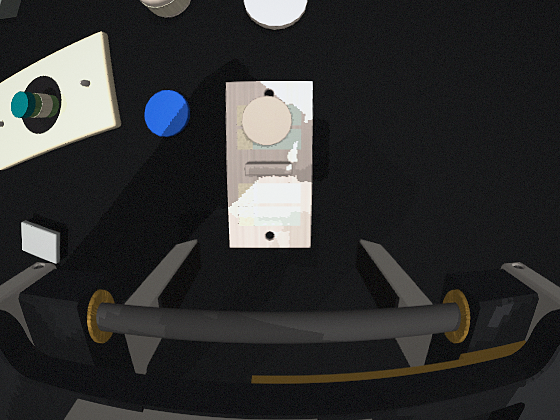

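The wrist view shows the tray with its holes at (269,93) and (270,236), the rib at (269,169) and the dish at (267,121). On the stage are the vial cap (22,104), the black disc (43,104) and pins near (85,83) and (1,124).

Run:
```python
from h import *
import pickle
i=pickle.load(open('w1.pkl','rb')); w=cv2.imread('pics/w1.png'); g=cv2.cvtColor(w,6)
m=(g<60).astype(np.uint8)
k,l,s,c=cv2.connectedComponentsWithStats(m)
H=[]
for j in range(1,k):
    if 8<s[j,4]<200 and 220<c[j][0]<320 and 75<c[j][1]<250: print(s[j],c[j]); H.append(onz('wrist',*c[j],6,i)); print(H[-1])
H.sort(key=lambda p:p[1])
e=w[90:150,235:300]
ci=cv2.HoughCircles(cv2.medianBlur(g[85:155,230:305],3),cv2.HOUGH_GRADIENT,1,50,param1=80,param2=12,minRadius=20,maxRadius=30); print(ci)
for u,v in [(267,121)]+([tuple(ci[0,0,:2]+[230,85])] if ci is not None else []): print('dish',onz('wrist',u,v,23,i))
print('tray by holes',onz('wrist',269,93,6,i),onz('wrist',269.5,236,6,i),'rib',onz('wrist',269,168,40,i),'disc',onz('wrist',43,104,20,i),'cap',onz('wrist',22,104,82,i),'pin',onz('wrist',85,83,30,i))
d=onz('wrist',267,121,23,i); go(d[0],d[1],209,12)
```

```text
[265  90   8   6  42] [268.73809524  92.5952381 ]
[ 611.3 -294.5    6. ]
[266 232   8   7  45] [269.42222222 235.04444444]
[ 445.4 -330.4    6. ]
[[[36.5 34.5 24.9]]]
dish [ 577.9 -300.2   23. ]
dish [ 579.4 -299.3   23. ]
tray by holes [ 610.9 -294.9    6. ] [ 444.3 -330.7    6. ] rib [ 529.  -313.3   40. ] disc [558.8   4.6  20. ] cap [557.9 -13.9  82. ] pin [590.3 -70.   30. ]
t 1.575 pose [ 498.4 -330.1  404.6] head 12.1 -> dx,dy,dz mm [ 84.  -12.5 195.6] roll 0.1
```

Call:
arm_command([
  {"translation": [0.042, -0.0065, 0], "roll": 0},
  {"translation": [0.042, -0.0065, 0], "roll": 0},
  {"translation": [0, 0, 0.05], "roll": 0},
  {"translation": [0, 0, 0.05], "roll": 0},
  {"translation": [0, 0, 0.05], "roll": 0},
  {"translation": [0, 0, 0.03], "roll": 0},
  {"translation": [0, 0, 0.0155], "roll": 0},
  {"translation": [0, 0, 0], "roll": 0},
  {"translation": [0, 0, 0], "roll": 0},
])

```text
time: 2.7
ee_pos: [578.6, -299.8, 210.6]
ee_rot: [0.994, 0.105, 0.001, 0.0]
contact_force: [0.8, 0.3, 0.5]
opening: 93.9
finger_force: 0.0
```

Call:
arm_command([
  {"translation": [0, 0, 0], "roll": 0},
  {"translation": [0, 0, 0], "roll": 0},
  {"translation": [0, 0, 0], "roll": 0},
  {"translation": [0, 0, 0], "roll": 0},
  {"translation": [0, 0, 0], "roll": 0},
  {"translation": [0, 0, 0], "roll": 0},
], hand=1)

```text
time: 3.45
ee_pos: [578.3, -299.4, 209.2]
ee_rot: [0.995, 0.105, 0.0, -0.0]
contact_force: [-0.9, 0.0, 1.5]
opening: 55.4
finger_force: 30.0
```

Run:
```python
from h import *
from m import rect
go(580,290,259)
b=cv2.imread('pics/d0.png')[:,:,::-1]
# holder corners in side view: hull -> 4-gon
g=b.min(axis=2); m=(g>60).astype(np.uint8); k,l=cv2.connectedComponents(m); mm=(l==l[330,220]).astype(np.uint8)
c=max(cv2.findContours(mm,0,1)[0],key=cv2.contourArea)
h=cv2.convexHull(c)
for e in (3,4,6,8,10):
    q=cv2.approxPolyDP(h,e,True)[:,0]
    if len(q)<=6: print(q.tolist(),[onz('side',u,v,12)[:2].tolist() for u,v in q]); break
```

```text
t 3.45 pose [ 578.3 -299.4  209.2] head 12.0 -> dx,dy,dz mm [ 124.4 -576.1  -49.8] roll None
[[187, 285], [304, 320], [283, 395], [154, 351]] [[675.8, 255.0], [424.8, 249.5], [420.4, 391.1], [670.6, 397.1]]
```

Call:
arm_command([
  {"translation": [0, 0, -0.02], "roll": 0},
  {"translation": [0, 0, -0.04], "roll": 0},
  {"translation": [0, 0, -0.05], "roll": 0},
  {"translation": [0, 0, 0], "roll": 0},
])

```text
time: 3.95
ee_pos: [579.1, -299.7, 324.5]
ee_rot: [0.995, 0.105, 0.003, 0.002]
contact_force: [-0.3, 0.5, -0.8]
opening: 55.1
finger_force: 30.0
```

Call:
arm_command([
  {"translation": [0.0129, -0.0504, 0], "roll": 0},
  {"translation": [0.0129, -0.0504, 0], "roll": 0},
  {"translation": [0.0129, -0.0504, 0], "roll": 0},
  {"translation": [0.0129, -0.0504, 0], "roll": 0},
  {"translation": [0.0129, -0.0504, 0], "roll": 0},
  {"translation": [0.0129, -0.0504, 0], "roll": 0},
  {"translation": [0.0129, -0.0504, 0], "roll": 0},
  {"translation": [0.0129, -0.0504, 0], "roll": 0},
  {"translation": [0.0129, -0.0504, 0], "roll": 0},
  {"translation": [0.0129, -0.0504, 0], "roll": 0},
  {"translation": [0.0129, -0.0504, 0], "roll": 0},
  {"translation": [0.0129, -0.0504, 0], "roll": 0},
])

```text
time: 5.45
ee_pos: [603.5, 325.9, 319.3]
ee_rot: [0.995, 0.105, -0.0, 0.0]
contact_force: [0.7, -0.6, 0.3]
opening: 55.1
finger_force: 30.0
```

Call:
arm_command([
  {"translation": [0, 0, 0], "roll": -9.9},
  {"translation": [0, 0, 0], "roll": -9.9},
  {"translation": [0, 0, 0], "roll": -9.9},
  {"translation": [0, 0, 0], "roll": -9.9},
  {"translation": [0, 0, 0], "roll": -9.9},
  {"translation": [0, 0, 0], "roll": -9.9},
  {"translation": [0, 0, 0], "roll": -9.9},
  {"translation": [0, 0, 0], "roll": -9.9},
  {"translation": [0, 0, 0], "roll": 0},
  {"translation": [0, 0, 0], "roll": 0},
])

```text
time: 6.7
ee_pos: [603.7, 324.3, 319.2]
ee_rot: [0.701, 0.713, -0.0, -0.0]
contact_force: [0.2, -0.7, -0.9]
opening: 55.2
finger_force: 30.0
```

Run:
```python
from h import *
go(603,324.3,208,91.3); save('wrist','w2.png'); save('side','d2.png')
```

```text
t 6.7 pose [603.7 324.3 319.2] head 91.0 -> dx,dy,dz mm [  0.   -0.7 111.2] roll -0.3
```

View pics/w2.png

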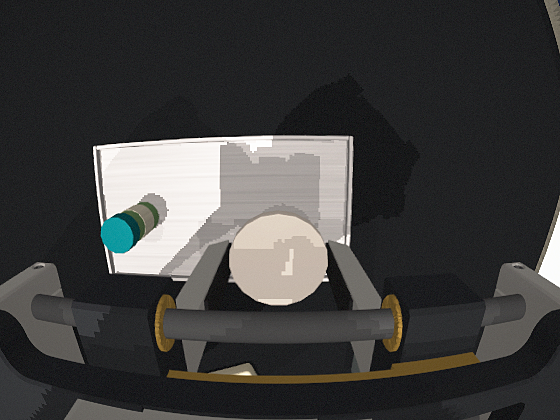

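The dish is still level in the grip, above the free right part of the instrument tray (the stored vial is at 118,233). Lowering now.

Call:
arm_command([
  {"translation": [0, 0, 0.045], "roll": 0},
  {"translation": [0, 0, 0.04], "roll": 0},
  {"translation": [0, 0, 0.015], "roll": 0},
  {"translation": [0, 0, 0.006], "roll": 0},
  {"translation": [0, 0, 0.0055], "roll": 0},
  {"translation": [0, 0, 0], "roll": 0},
  {"translation": [0, 0, 0], "roll": 0},
])

```text
time: 7.68
ee_pos: [603.9, 324.5, 208.5]
ee_rot: [0.7, 0.715, 0.001, 0.0]
contact_force: [0.7, 0.3, -1.0]
opening: 55.0
finger_force: 30.0
```

Call:
arm_command([
  {"translation": [0, 0, 0], "roll": 0},
  {"translation": [0, 0, 0], "roll": 0},
  {"translation": [0, 0, 0], "roll": 0},
], hand=0.2)

```text
time: 8.05
ee_pos: [603.7, 324.4, 207.7]
ee_rot: [0.7, 0.715, 0.0, -0.0]
contact_force: [-0.2, 0.4, 0.2]
opening: 74.7
finger_force: 0.0
```

Call:
arm_command([
  {"translation": [0, 0, -0.03], "roll": 0},
  {"translation": [0, 0, -0.06], "roll": 0},
  {"translation": [0, 0, -0.06], "roll": 0},
  {"translation": [0, 0, -0.05], "roll": 0},
  {"translation": [0, 0, 0], "roll": 0},
])

```text
time: 8.68
ee_pos: [603.9, 324.9, 412.0]
ee_rot: [0.7, 0.715, 0.003, 0.001]
contact_force: [0.6, -0.6, 0.5]
opening: 75.1
finger_force: 0.0
```

Run:
```python
from h import *
go(530,-30,404,91.3)
```

```text
t 8.675 pose [603.9 324.9 412. ] head 91.2 -> dx,dy,dz mm [-353.3  -81.4    8. ] roll -0.1
```

Call:
arm_command([
  {"translation": [-0.05, -0.0065, 0], "roll": 0},
  {"translation": [-0.05, -0.0065, 0], "roll": 0},
  {"translation": [-0.05, -0.0065, 0], "roll": 0},
  {"translation": [-0.05, -0.0065, 0], "roll": 0},
  {"translation": [-0.05, -0.0065, 0], "roll": 0},
  {"translation": [-0.05, -0.0065, 0], "roll": 0},
  {"translation": [-0.05, -0.0065, 0], "roll": 0},
  {"translation": [-0.05, -0.0065, 0], "roll": 0},
  {"translation": [0, 0, 0], "roll": 0},
  {"translation": [0, 0, 0], "roll": 0},
])

```text
time: 9.93
ee_pos: [560.2, -76.2, 407.2]
ee_rot: [0.7, 0.715, -0.0, -0.0]
contact_force: [0.2, 0.0, 0.7]
opening: 75.4
finger_force: 0.0
```

Run:
```python
from h import *
import pickle
print(pose()); i=cams.camera_info('wrist'); w=save('wrist','w3.png'); pickle.dump(i,open('w3.pkl','wb'))
hsv=cv2.cvtColor(w,cv2.COLOR_RGB2HSV); m=cv2.inRange(hsv,(80,90,40),(100,255,255))
k,l,s,c=cv2.connectedComponentsWithStats(m)
for j in range(1,k):
    if s[j,4]>100: print(s[j],c[j].round(1),onz('wrist',*c[j],83,i))
p=onz('wrist',*c[1+np.argmax(s[1:,4])],83,i); go(p[0],p[1],235,91.2)
```

```text
(array([560.17093529, -76.2159029 , 407.16277477]), np.float64(91.22075562133729))
[  0 114   5  74 181] [  1.1 148.5] [216.7  -6.3  83. ]
[261 121  34  34 912] [277.4 137.9] [557.6  -9.5  83. ]
[546 268  14  16 139] [552.7 275.4] [ 944.7 -162.4   83. ]
t 9.975 pose [560.3 -75.6 407.3] head 91.3 -> dx,dy,dz mm [ 66.2  -1.2 172.3] roll 0.1
```

View pics/w3.png

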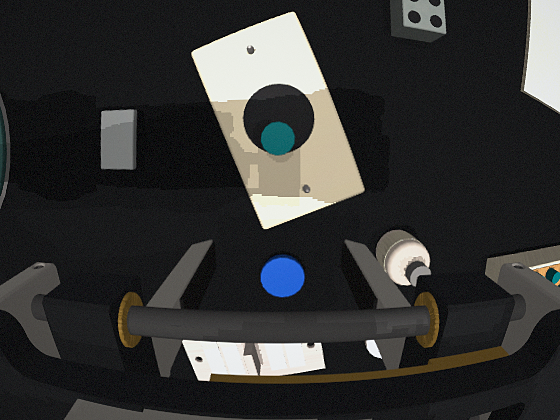

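Stage pins are at (250,49) and (306,188), the disc at (279,118) and the vial cap at (277,138), all clear. Taking the vial.

Call:
arm_command([
  {"translation": [0.033, -0.0006, 0], "roll": 0},
  {"translation": [0.033, -0.0006, 0], "roll": 0},
  {"translation": [0, 0, 0], "roll": 0},
  {"translation": [0, 0, 0.05], "roll": 0},
  {"translation": [0, 0, 0.05], "roll": 0},
  {"translation": [0, 0, 0.05], "roll": 0},
  {"translation": [0, 0, 0.029], "roll": 0},
  {"translation": [0, 0, 0], "roll": 0},
  {"translation": [0, 0, 0], "roll": 0},
])

```text
time: 11.1
ee_pos: [558.1, -10.4, 229.8]
ee_rot: [0.699, 0.715, 0.0, 0.0]
contact_force: [0.1, 0.7, 0.4]
opening: 75.1
finger_force: 0.0
```

Call:
arm_command([
  {"translation": [0, 0, 0], "roll": 0},
  {"translation": [0, 0, 0], "roll": 0},
  {"translation": [0, 0, 0], "roll": 0},
  {"translation": [0, 0, 0], "roll": 0},
  {"translation": [0, 0, 0], "roll": 0},
  {"translation": [0, 0, 0], "roll": 0},
], hand=1)

```text
time: 11.85
ee_pos: [557.7, -10.6, 228.7]
ee_rot: [0.7, 0.715, 0.0, -0.0]
contact_force: [-0.8, 0.2, 0.8]
opening: 31.3
finger_force: 30.0
```

Run:
```python
from h import *
import pickle
i=pickle.load(open('w3.pkl','rb')); g=cv2.cvtColor(cv2.imread('pics/w3.png'),6)
P=[]
for u,v in((250,49),(306,188)):
    sub=g[v-9:v+10,u-9:u+10].astype(float); m=(sub<sub.max()*0.72).astype(np.uint8)
    k,l,s,c=cv2.connectedComponentsWithStats(m); j=l[9,9]; q=c[j]+[u-9,v-9]; print(s[j],q); P.append(onz('wrist',*q,30,i)); print(P[-1])
d=P[1]-P[0]; print('centre',(P[0]+P[1])/2,'len',np.hypot(*d[:2]),'ang',np.degrees(np.arctan2(d[1],d[0])))
go(533,323,320,181.3)
```

```text
[ 6  6  8  8 48] [250.29166667  49.75      ]
[525.8  88.3  30. ]
[  0   0  14  18 129] [302.12403101 187.62015504]
[586.1 -64.6  30. ]
centre [555.95  11.85  30.  ] len 164.36088342425032 ang -68.47694314457003
t 11.85 pose [557.7 -10.6 228.7] head 91.2 -> dx,dy,dz mm [334.1 -17.6 -91.3] roll 89.9
```

Call:
arm_command([
  {"translation": [0, 0, -0.02], "roll": 0},
  {"translation": [0, 0, -0.04], "roll": 0},
  {"translation": [0, 0, -0.05], "roll": 0},
  {"translation": [0.03, -0.0018, 0], "roll": 0},
  {"translation": [0.045, -0.0024, 0], "roll": 0},
  {"translation": [0.045, -0.0024, 0], "roll": 0},
  {"translation": [0.045, -0.0024, 0], "roll": 0},
  {"translation": [0.045, -0.0024, 0], "roll": 0},
  {"translation": [0.045, -0.0024, 0], "roll": 0},
  {"translation": [0.045, -0.0024, 0], "roll": 0},
  {"translation": [0.034, -0.0014, 0], "roll": 0},
])

```text
time: 13.22
ee_pos: [532.3, 324.8, 340.2]
ee_rot: [0.699, 0.715, 0.001, -0.0]
contact_force: [1.0, 0.0, -1.2]
opening: 30.9
finger_force: 30.0
```

Call:
arm_command([
  {"translation": [0, 0, 0], "roll": -10},
  {"translation": [0, 0, 0], "roll": -10},
  {"translation": [0, 0, 0], "roll": -10},
  {"translation": [0, 0, 0], "roll": -10},
  {"translation": [0, 0, 0], "roll": -10},
  {"translation": [0, 0, 0], "roll": -10},
  {"translation": [0, 0, 0], "roll": -10},
  {"translation": [0, 0, 0], "roll": -10},
  {"translation": [0, 0, 0], "roll": -10},
  {"translation": [0, 0, 0], "roll": 0},
  {"translation": [0, 0, 0], "roll": 0},
])

```text
time: 14.6
ee_pos: [533.0, 322.8, 339.3]
ee_rot: [-0.008, 1.0, 0.0, 0.0]
contact_force: [-0.2, 0.0, -1.3]
opening: 31.1
finger_force: 30.0
```

Run:
```python
from h import *
go(533,323,212.7,181.3); print(bot.state()['opening']); save('side','d3.png')
```

```text
t 14.6 pose [533.  322.8 339.3] head 181.0 -> dx,dy,dz mm [ -0.    0.2 126.6] roll -0.3
31.071636814490716
```

View pics/d3.png

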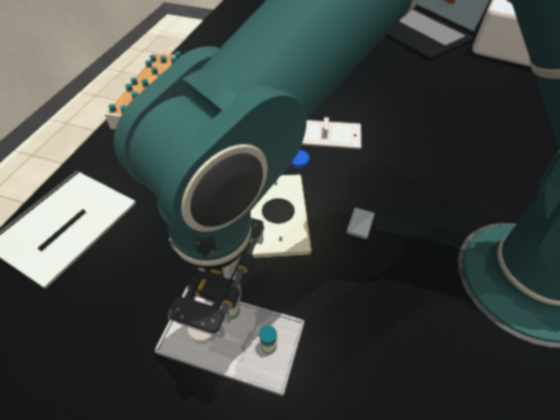

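The side view shows the gripper with the vial above the instrument tray, the dish at (200,330) standing inside and the stored vial at (268,340). Lowering.

Call:
arm_command([
  {"translation": [0, 0, 0.045], "roll": 0},
  {"translation": [0, 0, 0.045], "roll": 0},
  {"translation": [0, 0, 0.024], "roll": 0},
  {"translation": [0, 0, 0.007], "roll": 0},
  {"translation": [0, 0, 0.005], "roll": 0},
  {"translation": [0, 0, 0], "roll": 0},
  {"translation": [0, 0, 0], "roll": 0},
])

```text
time: 15.52
ee_pos: [533.2, 323.0, 213.5]
ee_rot: [-0.011, 1.0, 0.0, 0.0]
contact_force: [-0.4, 1.0, 0.3]
opening: 31.4
finger_force: 30.0
```

Call:
arm_command([
  {"translation": [0, 0, 0], "roll": 0},
  {"translation": [0, 0, 0], "roll": 0},
  {"translation": [0, 0, 0], "roll": 0},
], hand=0.4)

```text
time: 15.9
ee_pos: [533.0, 322.9, 212.8]
ee_rot: [-0.011, 1.0, 0.0, 0.0]
contact_force: [0.6, -0.1, -0.5]
opening: 55.8
finger_force: 0.0
```

Call:
arm_command([
  {"translation": [0, 0, -0.03], "roll": 0},
  {"translation": [0, 0, -0.05], "roll": 0},
  {"translation": [0, 0, -0.05], "roll": 0},
  {"translation": [0, 0, -0.05], "roll": 0},
  {"translation": [0, 0, 0], "roll": 0},
])

```text
time: 16.52
ee_pos: [533.1, 323.5, 396.2]
ee_rot: [-0.011, 1.0, 0.001, 0.002]
contact_force: [-0.3, 0.3, -0.9]
opening: 56.4
finger_force: 0.0
```

Run:
```python
from h import *
go(557,11.5,404,111.3)
i=cams.camera_info('wrist');w=save('wrist','w4.png')
print('vial exp px',proj('wrist',(533,323,69),i),'dish',proj('wrist',(603.5,324,21),i))
hsv=cv2.cvtColor(w,cv2.COLOR_RGB2HSV); m=cv2.inRange(hsv,(80,90,40),(100,255,255))
k,l,s,c=cv2.connectedComponentsWithStats(m)
for j in range(1,k):
    if s[j,4]>100: print(s[j],c[j].round(1),onz('wrist',*c[j],67,i))
```

```text
t 16.525 pose [533.1 323.5 396.2] head 181.2 -> dx,dy,dz mm [ -17.3 -312.5   -7.8] roll 69.9
vial exp px (np.float64(276.56235383364265), np.float64(205.71078715006436)) dish (np.float64(276.3264533022091), np.float64(255.30586403170787))
[255 126  33  32 844] [270.9 141.5] [471.5 316.4  67. ]
[262 187  31  34 839] [277.  203.3] [531.1 323.4  67. ]
```

Both vials stand in the tray (cap at 277,203 for the moved one). On to a wrist view of the bare stage, for the pins.

Call:
arm_command([
  {"translation": [-0.0039, -0.0482, 0], "roll": 0},
  {"translation": [-0.0039, -0.0482, 0], "roll": 0},
  {"translation": [-0.0039, -0.0482, 0], "roll": 0},
  {"translation": [-0.0039, -0.0482, 0], "roll": 0},
  {"translation": [-0.0039, -0.0482, 0], "roll": 0},
  {"translation": [-0.0039, -0.0482, 0], "roll": 0},
  {"translation": [-0.0039, -0.0482, 0], "roll": 0},
  {"translation": [-0.0039, -0.0482, 0], "roll": 0},
])

```text
time: 17.58
ee_pos: [572.1, -63.8, 391.3]
ee_rot: [-0.011, 1.0, 0.0, -0.001]
contact_force: [0.7, 0.6, 0.6]
opening: 56.4
finger_force: 0.0
```

Call:
arm_command([
  {"translation": [0, 0, 0.01], "roll": 9.9},
  {"translation": [0, 0, 0.01], "roll": 9.9},
  {"translation": [0, 0, 0.01], "roll": 9.9},
  {"translation": [0, 0, 0.01], "roll": 9.9},
  {"translation": [0, 0, 0.01], "roll": 9.9},
  {"translation": [0, 0, 0], "roll": 9.9},
  {"translation": [0, 0, 0], "roll": 9.9},
  {"translation": [0, 0, 0], "roll": 9.9},
  {"translation": [0, 0, 0], "roll": 0},
  {"translation": [0, 0, 0], "roll": 0},
  {"translation": [0, 0, 0], "roll": 0},
])

```text
time: 18.95
ee_pos: [572.3, -62.1, 342.3]
ee_rot: [0.628, 0.778, -0.0, -0.0]
contact_force: [-0.7, 0.4, -0.8]
opening: 56.4
finger_force: 0.0
```

Run:
```python
from h import *
import pickle
print(pose()); i=cams.camera_info('wrist'); w=save('wrist','w5.png'); pickle.dump(i,open('w5.pkl','wb'))
out=[]
for X in((525.8,88.3,30),(588,-66,30)):
    u,v=proj('wrist',X,i); print(u,v); u,v=int(u),int(v); out.append(cv2.resize(w[max(v-20,0):v+20,u-20:u+20],(320,320),interpolation=0))
cv2.imwrite('pics/c5.png',np.hstack(out)[:,:,::-1])
u,v=map(int,proj('wrist',(557,11.5,20),i)); g=cv2.cvtColor(w,7); k,l,s,c=cv2.connectedComponentsWithStats((g<60).astype(np.uint8)); j=l[v,u]; print('disc',s[j],c[j],onz('wrist',*c[j],20,i))
go(528.3,-312.5,212,102.2)
```

```text
(array([572.27045198, -62.08839233, 342.29088191]), np.float64(102.1460385939455))
263.15525430594505 40.384120978518496
294.2786962145699 218.4521654322719
disc [ 238   87   86   85 5677] [280.27637837 128.67658975] [557.9  11.8  20. ]
t 19.0 pose [572.3 -62.1 342.4] head 102.1 -> dx,dy,dz mm [-235.6  -95.6  130.4] roll -0.1
```

View pics/c5.png

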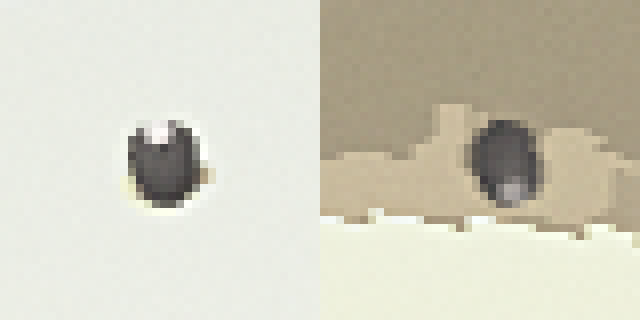

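The crop shows both pins: tips (highlights) near (262.5,36) and (297.5,221.3), bases near (263,41) and (296.6,217).

Run:
```python
from h import *
import pickle
i=pickle.load(open('w5.pkl','rb'))
for a,b,z in(((262.6,36),(297.5,221.3),38),((262.8,41),(296.6,217),20),((262.9,40),(296.8,218.2),28)):
    A=onz('wrist',*a,z,i);B=onz('wrist',*b,z,i);d=A-B;print(z,A,B,'c',(A+B)/2,'len',np.hypot(*d[:2]).round(1),'ang',np.degrees(np.arctan2(d[1],d[0])).round(2))
w=cv2.imread('pics/w5.png')[:,:,::-1]
# stage outline, cream, cast to z=20
g=w.min(axis=2);m=(g>75).astype(np.uint8);m=cv2.morphologyEx(m,cv2.MORPH_CLOSE,np.ones((5,5)));k,l=cv2.connectedComponents(m)
c=max(cv2.findContours((l==l[160,200+20]).astype(np.uint8),0,1)[0],key=cv2.contourArea)[:,0]
c=c[c[:,1]>1]; r=cv2.minAreaRect(np.array([onz('wrist',u,v,20,i)[:2] for u,v in c],np.float32));print(r)
```

```text
38 [525.3  90.1  38. ] [590.6 -66.   38. ] c [557.95  12.05  38.  ] len 169.2 ang 112.7
20 [524.5  90.4  20. ] [590.9 -66.6  20. ] c [557.7  11.9  20. ] len 170.5 ang 112.92
28 [525.3  89.2  28. ] [590.5 -65.8  28. ] c [557.9  11.7  28. ] len 168.2 ang 112.81
((578.4696044921875, -29.158340454101562), (140.85403442382812, 325.3088073730469), 26.473604202270508)
```

Stage centre ≈ (557.9, 12.0), axis 112.8°. To cancel camera-mount error, I look once more at the pins with the tool turned as it will be when fitting.

Call:
arm_command([
  {"translation": [0.031, -0.036, 0], "roll": 0},
  {"translation": [0.031, -0.036, 0], "roll": 0},
  {"translation": [0, 0, 0], "roll": 9.9},
  {"translation": [0, 0, 0], "roll": 9.9},
  {"translation": [0, 0, 0], "roll": 9.9},
  {"translation": [0, 0, 0], "roll": 9.9},
  {"translation": [0, 0, 0], "roll": 9.9},
  {"translation": [0, 0, 0], "roll": 9.9},
  {"translation": [0, 0, 0], "roll": 9.9},
  {"translation": [0, 0, 0], "roll": 9.9},
  {"translation": [0, 0, 0], "roll": 0},
  {"translation": [0, 0, 0], "roll": 0},
])

```text
time: 20.5
ee_pos: [489.0, -16.3, 342.6]
ee_rot: [0.98, 0.2, -0.0, -0.0]
contact_force: [0.2, 0.4, -0.0]
opening: 56.7
finger_force: 0.0
```

Run:
```python
from h import *
import pickle
print(pose()); i=cams.camera_info('wrist'); w=save('wrist','w6.png'); pickle.dump(i,open('w6.pkl','wb'))
g=cv2.cvtColor(w,7).astype(int)
Q=[]
for X in((525,90,28),(590.6,-66,28)):
    u,v=proj('wrist',X,i); U,V=int(round(u)),int(round(v)); s=g[V-14:V+15,U-14:U+15]; m=(s<85).astype(np.uint8)
    k,l,st,c=cv2.connectedComponentsWithStats(m); j=1+np.argmin([np.hypot(*(q-14))+ (99 if a[4]<20 else 0) for q,a in zip(c[1:],st[1:])])
    print('exp',u,v,'got',c[j]+[U-14,V-14],st[j]); Q.append(onz('wrist',*(c[j]+[U-14,V-14]),28,i)); print(Q[-1])
d=Q[0]-Q[1];print((Q[0]+Q[1])/2,np.hypot(*d[:2]),np.degrees(np.arctan2(d[1],d[0])))
u,v=map(int,proj('wrist',(557.9,12,20),i)); k,l,s,c=cv2.connectedComponentsWithStats((g<60).astype(np.uint8)); j=l[v,u]; print('disc',s[j],c[j],onz('wrist',*c[j],20,i))
go(544,-385,342,102.2)
```

```text
(array([489.02151209, -16.28267148, 342.62835671]), np.float64(23.085125240482135))
exp 187.24494240522534 130.56723548256062 got [189.19444444 131.69444444] [12 11  9  7 36]
[524.7  87.8  28. ]
exp 371.58142349316535 131.5675391103082 got [368.66666667 130.85714286] [ 8 10  8  7 21]
[590.  -63.2  28. ]
[557.35  12.3   28.  ] 164.51471058844552 113.38608501239196
disc [ 237   87   86   85 5666] [279.55683022 128.84592305] [557.9  12.   20. ]
t 20.55 pose [489.  -16.3 342.6] head 23.0 -> dx,dy,dz mm [-93.6 360.8   0.6] roll -79.2
```

Call:
arm_command([
  {"translation": [-0.0117, 0.0451, 0], "roll": 0},
  {"translation": [-0.0117, 0.0451, 0], "roll": 0},
  {"translation": [-0.0117, 0.0451, 0], "roll": 0},
  {"translation": [-0.0117, 0.0451, 0], "roll": 0},
  {"translation": [-0.0117, 0.0451, 0], "roll": 0},
  {"translation": [-0.0117, 0.0451, 0], "roll": 0},
  {"translation": [-0.0117, 0.0451, 0], "roll": 0},
  {"translation": [-0.0117, 0.0451, 0], "roll": 0},
])

```text
time: 21.55
ee_pos: [542.6, -386.9, 342.5]
ee_rot: [0.98, 0.199, 0.0, -0.0]
contact_force: [0.6, -0.8, -0.5]
opening: 56.8
finger_force: 0.0
```

Call:
arm_command([
  {"translation": [0, 0, 0], "roll": -9.9},
  {"translation": [0, 0, 0], "roll": -9.9},
  {"translation": [0, 0, 0], "roll": -9.9},
  {"translation": [0, 0, 0], "roll": -9.9},
  {"translation": [0, 0, 0], "roll": -9.9},
  {"translation": [0, 0, 0], "roll": -9.9},
  {"translation": [0, 0, 0], "roll": -9.9},
  {"translation": [0, 0, 0], "roll": -9.9},
  {"translation": [0, 0, 0], "roll": 0},
  {"translation": [0, 0, 0], "roll": 0},
  {"translation": [0, 0, 0], "roll": 0},
])

```text
time: 22.92
ee_pos: [542.7, -385.1, 342.7]
ee_rot: [0.63, 0.777, -0.0, -0.0]
contact_force: [-0.1, 0.5, 0.6]
opening: 56.5
finger_force: 0.0
```

Run:
```python
from h import *
print(pose()); i=cams.camera_info('wrist'); w=save('wrist','w7.png')
g=cv2.cvtColor(w,7)
Q=[]
for X in((611.3,-294.5,6),(445.4,-330.4,6)):
    u,v=proj('wrist',X,i); U,V=int(round(u)),int(round(v)); m=(g[V-9:V+10,U-9:U+10]<65).astype(np.uint8)
    k,l,st,c=cv2.connectedComponentsWithStats(m); j=1+np.argmax(st[1:,4])
    q=c[j]+[U-9,V-9]; print('exp',u,v,'got',q,st[j]); Q.append(onz('wrist',*q,5,i)); print(Q[-1])
d=Q[0]-Q[1];c=(Q[0]+Q[1])/2;print(c,np.hypot(*d[:2]),np.degrees(np.arctan2(d[1],d[0])))
go(c[0],c[1],212,np.degrees(np.arctan2(d[1],d[0]))+90)
```

```text
(array([ 542.70658577, -385.13915861,  342.65191997]), np.float64(101.91710902066028))
exp 365.64868192927014 131.55522396631994 got [363.95652174 131.23188406] [ 3  4  9 10 69]
[ 609.8 -294.6    5. ]
exp 193.11171625798113 132.33133923820202 got [193.14084507 132.21126761] [ 5  5  9 10 71]
[ 445.1 -330.3    5. ]
[ 527.45 -312.45    5.  ] 168.52471628814564 12.230106795494088
t 22.975 pose [ 542.7 -385.1  342.7] head 101.9 -> dx,dy,dz mm [7.420e+01 1.000e-01 1.307e+02] roll -0.3
```

Call:
arm_command([
  {"translation": [0.037, 0, 0], "roll": -0.3},
  {"translation": [0.0372, 0, 0], "roll": 0},
  {"translation": [0, 0, 0.045], "roll": 0},
  {"translation": [0, 0, 0.045], "roll": 0},
  {"translation": [0, 0, 0.03], "roll": 0},
  {"translation": [0, 0, 0.01], "roll": 0},
  {"translation": [0, 0, 0], "roll": 0},
  {"translation": [0, 0, 0], "roll": 0},
])

```text
time: 23.98
ee_pos: [527.4, -312.8, 213.9]
ee_rot: [0.627, 0.779, 0.0, 0.001]
contact_force: [0.5, -0.4, -0.5]
opening: 56.9
finger_force: 0.0
```

Call:
arm_command([
  {"translation": [0, 0, 0], "roll": 0},
  {"translation": [0, 0, 0], "roll": 0},
  {"translation": [0, 0, 0], "roll": 0},
  {"translation": [0, 0, 0], "roll": 0},
  {"translation": [0, 0, 0], "roll": 0},
  {"translation": [0, 0, 0], "roll": 0},
], hand=1)

```text
time: 24.72
ee_pos: [527.0, -312.6, 212.6]
ee_rot: [0.627, 0.779, 0.0, -0.0]
contact_force: [0.3, -0.3, -0.3]
opening: 11.8
finger_force: 30.0
```

Run:
```python
from h import *
go(557.9,11.9,312,22.8)
```

```text
t 24.725 pose [ 527.  -312.6  212.6] head 102.3 -> dx,dy,dz mm [310.5  99.4 -99.4] roll 79.5
```

Call:
arm_command([
  {"translation": [0, 0, -0.02], "roll": 0},
  {"translation": [0, 0, -0.04], "roll": 0},
  {"translation": [0, 0, -0.04], "roll": 0},
  {"translation": [0.0388, 0.0124, 0], "roll": 0},
  {"translation": [0.0388, 0.0124, 0], "roll": 0},
  {"translation": [0.0388, 0.0124, 0], "roll": 0},
  {"translation": [0.0388, 0.0124, 0], "roll": 0},
  {"translation": [0.0388, 0.0124, 0], "roll": 0},
  {"translation": [0.0388, 0.0124, 0], "roll": 0},
  {"translation": [0.0388, 0.0124, 0], "roll": 0},
  {"translation": [0.0388, 0.0124, 0], "roll": 0},
])

```text
time: 26.1
ee_pos: [557.7, 13.2, 313.9]
ee_rot: [0.627, 0.779, 0.0, 0.0]
contact_force: [0.7, -0.3, -2.4]
opening: 11.8
finger_force: 30.0
```

Call:
arm_command([
  {"translation": [0, 0, 0], "roll": 9.9},
  {"translation": [0, 0, 0], "roll": 9.9},
  {"translation": [0, 0, 0], "roll": 9.9},
  {"translation": [0, 0, 0], "roll": 9.9},
  {"translation": [0, 0, 0], "roll": 9.9},
  {"translation": [0, 0, 0], "roll": 9.9},
  {"translation": [0, 0, 0], "roll": 9.9},
  {"translation": [0, 0, 0], "roll": 9.9},
  {"translation": [0, 0, 0], "roll": 0},
  {"translation": [0, 0, 0], "roll": 0},
  {"translation": [0, 0, 0], "roll": 0},
])

```text
time: 27.48
ee_pos: [557.7, 11.7, 312.8]
ee_rot: [0.979, 0.201, 0.0, -0.0]
contact_force: [0.5, -0.6, -1.7]
opening: 11.9
finger_force: 30.0
```

Run:
```python
from h import *
go(557.9,11.9,260,22.8)
i=cams.camera_info('wrist'); w=save('wrist','w8.png')
p,h=pose(); zt=p[2]-212.6
for s in(-85,85):
    a=np.radians(h-90); X=(p[0]+s*np.cos(a),p[1]+s*np.sin(a),zt+6); print('hole exp',proj('wrist',X,i),'pin tip',proj('wrist',(557.9+s*np.cos(np.radians(-67.2)),11.9+s*np.sin(np.radians(-67.2)),38),i))
print(zt)
```

```text
t 27.475 pose [557.7  11.7 312.8] head 23.2 -> dx,dy,dz mm [ 0.3 -0.1 52.8] roll 0.4
hole exp (np.float64(146.93206507189944), np.float64(248.66273392379702)) pin tip (np.float64(176.86712821607347), np.float64(219.81348279762972))
hole exp (np.float64(410.4558411371087), np.float64(248.72416601882261)) pin tip (np.float64(379.8563599395013), np.float64(221.313429947327))
100.15338790694389
```

View pics/w8.png

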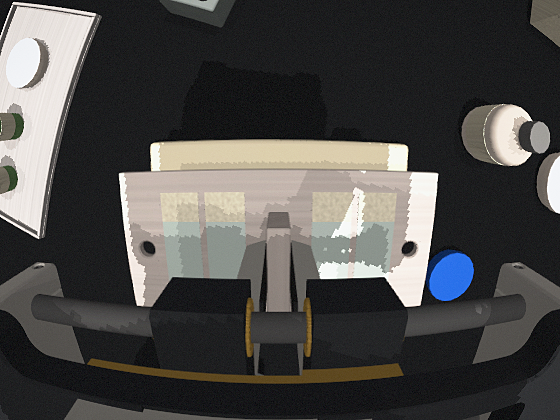

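The tray is level in the grip with its holes at (148,248) and (409,248), as expected within a pixel. In the tray at left, the dish and both vials stand. Lowering to just above the pins, then slowly down.

Call:
arm_command([
  {"translation": [0.0003, -0.0001, 0.03], "roll": 0.4},
  {"translation": [0, 0, 0.02], "roll": 0},
  {"translation": [0, 0, 0.006], "roll": 0},
  {"translation": [0, 0, 0], "roll": 0},
  {"translation": [0, 0, 0], "roll": 0},
  {"translation": [0, 0, 0], "roll": 0},
])

```text
time: 28.28
ee_pos: [558.1, 12.0, 257.3]
ee_rot: [0.98, 0.197, 0.0, 0.0]
contact_force: [-0.5, 0.4, -2.0]
opening: 12.0
finger_force: 30.0
```

Run:
```python
from h import *
go(557.9,11.9,232.6,22.8); print(bot.state()['contact_force'])
i=cams.camera_info('wrist'); w=save('wrist','w9.png')
p,h=pose()
g=cv2.cvtColor(w,7)
for s in(-85,85):
    a=np.radians(h-90); X=(p[0]+s*np.cos(a),p[1]+s*np.sin(a),p[2]-206.6); u,v=proj('wrist',X,i); U,V=int(round(u)),int(round(v))
    m=(g[V-10:V+11,U-10:U+11]<80).astype(np.uint8);k,l,st,c=cv2.connectedComponentsWithStats(m);j=1+np.argmax(st[1:,4]);q=c[j]+[U-10,V-10]
    print('exp',u,v,'got',q,st[j],np.array(X).round(1),onz('wrist',*q,X[2],i))
```

```text
t 28.275 pose [558.1  12.  257.3] head 22.7 -> dx,dy,dz mm [-0.2 -0.  24.7] roll -0.1
[-0.5454146   0.39934261 -2.04567017]
exp 146.73010449798556 249.0204868383292 got [141.33333333 246.        ] [4 6 2 3 3] [525.2  90.4  50.6] [525.7  94.5  50.6]
exp 410.14799312661955 248.89576980636042 got [414.         247.78571429] [11  4  5 10 14] [590.9 -66.4  50.6] [592.6 -68.7  50.6]
```

Call:
arm_command([
  {"translation": [0, 0, 0.004], "roll": 0},
  {"translation": [0, 0, 0.004], "roll": 0},
  {"translation": [0, 0, 0.003], "roll": 0},
  {"translation": [0, 0, 0.003], "roll": 0},
  {"translation": [0, 0, 0], "roll": 0},
  {"translation": [0, 0, 0], "roll": 0},
])

```text
time: 29.08
ee_pos: [558.0, 12.0, 242.7]
ee_rot: [0.98, 0.197, -0.0, -0.0]
contact_force: [-0.4, -0.0, -2.2]
opening: 11.9
finger_force: 30.0
```

Call:
arm_command([
  {"translation": [0, 0, 0.002], "roll": 0},
  {"translation": [0, 0, 0.002], "roll": 0},
  {"translation": [0, 0, 0.002], "roll": 0},
  {"translation": [0, 0, 0.002], "roll": 0},
  {"translation": [0, 0, 0], "roll": 0},
  {"translation": [0, 0, 0], "roll": 0},
])

```text
time: 29.82
ee_pos: [558.0, 12.0, 234.7]
ee_rot: [0.98, 0.197, -0.0, -0.0]
contact_force: [0.6, 0.5, -1.3]
opening: 11.8
finger_force: 30.0
```

No contact force, so both pins are in the holes. Last 2 mm, then release and retreat.

Call:
arm_command([
  {"translation": [0, 0, 0.001], "roll": 0},
  {"translation": [0, 0, 0.001], "roll": 0},
  {"translation": [0, 0, 0], "roll": 0},
  {"translation": [0, 0, 0], "roll": 0},
])

```text
time: 30.32
ee_pos: [558.0, 12.0, 232.6]
ee_rot: [0.98, 0.197, -0.0, -0.0]
contact_force: [0.3, -0.2, -1.6]
opening: 11.4
finger_force: 30.0
```

Call:
arm_command([
  {"translation": [0, 0, 0], "roll": 0},
  {"translation": [0, 0, 0], "roll": 0},
  {"translation": [0, 0, 0], "roll": 0},
  {"translation": [0, 0, 0], "roll": 0},
], hand=0.5)

```text
time: 30.82
ee_pos: [558.0, 12.0, 232.7]
ee_rot: [0.98, 0.197, -0.0, -0.0]
contact_force: [0.1, -0.1, -0.0]
opening: 46.3
finger_force: 0.0
```

Call:
arm_command([
  {"translation": [0, 0, -0.02], "roll": 0},
  {"translation": [0, 0, -0.04], "roll": 0},
  {"translation": [0, 0, -0.05], "roll": 0},
  {"translation": [-0.035, 0, -0.03], "roll": 0},
  {"translation": [-0.035, 0, 0], "roll": 0},
  {"translation": [0, 0, 0], "roll": 0},
  {"translation": [0, 0, 0], "roll": 0},
  {"translation": [0, 0, 0], "roll": 0},
])

```text
time: 31.82
ee_pos: [493.9, -14.7, 372.4]
ee_rot: [0.98, 0.197, -0.0, -0.0]
contact_force: [0.3, 0.0, 0.0]
opening: 47.1
finger_force: 0.0
```

Run:
```python
from h import *
print(bot.state()['time'],pose()); i=cams.camera_info('wrist'); save('wrist','w10.png')
for s in(-85,85):
    a=np.radians(-67.2); print(proj('wrist',(557.9+s*np.cos(a),11.9+s*np.sin(a),38),i))
```

```text
31.825 (array([493.92072385, -14.67851787, 372.40750021]), np.float64(22.75510680461633))
(np.float64(191.89155230911012), np.float64(136.34493559149047))
(np.float64(365.6665815488577), np.float64(136.2406275399477))
```

View pics/w10.png

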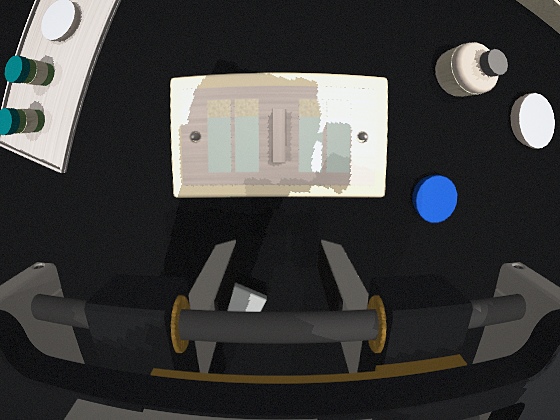

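The tray lies on the stage with both pins through its holes (195,136 and 363,136). The dish (61,20) and both vials (15,69 and 8,121) stand in the instrument tray.

```bash
python3 -c "
from workcell import job; print(job.hand_in())"
```

```text
the job is handed in; nothing more can be done
None
```

The job is handed in at about 32 s: the vial and dish stand upright in the instrument tray, and the slide tray lies over both pins on the stage in the last wrist picture; no verdict was returned.

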